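# Set up the bench burnisher

### The arm

A 6-joint arm with a two-finger parallel gripper is mounted at the origin on a cart in front of the work surface, level with it; the furniture and walls round the work are solid. World frame = base frame: x ahead of the robot, y to its left, z up, the work surface at z = 0. Lengths are in m, angles in rad, forces in N, time in s.
With the tool pointing down it reaches from about 0.35 to 0.975 m from the base axis. Payload 4.9 kg.
Tool frame: the origin (TCP) lies at the very end of the fingers, on their centre line; the grasp point (between the pads) lies 19 mm behind it (manip.grasp_offset is the distance from the TCP to the grasp point, in m); z points along the fingers, y is the line along which they close (so a half turn about z gives the same grasp; the last joint's range is limited). The gripper opens to 85 mm and grips with 20 to 120 N. Pads are 22 mm wide; open, the fingers measure 114 mm over their backs; the gripper's body (76 mm by 85 mm) begins 54 mm behind the grasp point. The pads swing forward as they close: fully open they stand 13 mm farther back than shut.
Start: joints at [-1.288, 0.053, 1.613, -0, 1.476, -0.119], TCP at [0.244, -0.575, 0.231] pointing down, gripper open.
Joint ranges: [-3.01, 3.01], [-1.01, 2.22], [0.06, 2.58], [-1.02, 4.17], [0.09, 2.62], [-3.14, 3.14]. Speed limits (rad/s): [2.57, 2.57, 3.14, 3.14, 3.14, 3.14].

### API

Orientations are given as a unit quaternion [w, x, y, z].
In Python, from plant import manip, eyes, job_done, models gives the robot as it stands.
- The arm moves only by the tool servo_tool, never from a script. Its argument "motion" is one flat list of numbers, 5 for each row, row after row: the opening, from -1 (shut) to 1 (fully open), then the shift along the tool's x, y, z normalised to -1 to 1, where 1 is 120 mm, then the turn about the tool's z normalised to -1 to 1, where 1 is 45 degrees. A call has 1 to 5 rows; each row is the pose to reach, as a shift and turn from the pose commanded when the call began, along the tool's axes at that moment; what a row does not reach only later rows make up. A row lasts 1/8 s, in which the tool goes at most 62.5 mm and 10.7 degrees, less where a joint would pass 70% of its speed; a pose out of reach is approached as far as the arm can. A call with a number of a shift or a turn outside -1 to 1 is refused whole. A call with a gripper value outside its range is refused whole. The fingers move at their own pace and stop on an object; the grip force is fixed at half the most. Time passes only in rows, so rows that repeat a pose let the fingers close. It gives the time, the measured TCP pose, the force, the opening and the grip force at its end, in the units of the state.
- manip.state(): the state, without advancing time (a new reading comes with each control period).
- eyes.grab_frame(name): name is "side" or "top"; returns (picture, depth): 400x640x3 uint8, red, green, blue; 400x640 float32, m along the optical axis (not along the pixel's ray), 0 where there is no reading.
- eyes.camera_params(name): a dict with "fov_y" (degrees; the focal length in pixels is half the picture's height over the tangent of half this angle, whatever the lens; pixels are square), "cx", "cy" (the principal point, pixels), "pose" (4x4, takes a point from camera to world coordinates). Camera axes: x right, y up, looking along -z (the intrinsics and any distortion apply to the point x, -y, -z); pixel columns grow to the right and rows downward; lengths in m; the calibration is good to about 2 mm. A picture is of the moment at which its call begins. camera_params takes no time and is no camera call.
- job_done(): hands the job in; it is judged then, once.
Trained networks look in the newest picture that a camera, given by its name, has taken for a name from the list of things; names that differ only in an ending like _2 or _b are one class to them, and where a whole thing is asked for, a point or a joint stands for the part that bears it (a point fixed in the world has none). Each returns a list of dicts, best first, with "p" (0 to 1); they miss things now and then, are a little off and sometimes report something else, mostly with a low value. They report only what shows in the picture. A call takes as long as a camera call.
- models.regions_of(camera, label): "mask" (400x640 bool, what is visible of it) and "pixel" ([column, row] in pixels, amid what is visible of it).
The state is a dict: "time": time; "joint_pos": joint angles; "joint_vel": joint speeds; "joint_efforts": joint torques, N m; "tool_pos": TCP position; "tool_rot": TCP orientation; "contact_force": force on the tool from outside, world axes, zero at the start; "ft_torque": the same for the moment, N m; "gripper_width": opening from 0.0 (shut) to 1.0 (fully open); "grasp_force": force on a finger pad.
Only numpy, scipy, OpenCV 4.12 (cv2) and the standard library are available. Lean on these libraries where they do the work, as an engineer would, in place of code of your own. Each camera call takes 0.05 s, during which the arm holds its last target. There are 200 camera calls.

### The job

Make the bench burnisher ready for the next strap edge: first swing its clear eye shield fully down over the wooden spindle, and only then turn the speed knob on the sloping panel until its white pointer stands at the red marker on the scale. Leave the red marker and the other things on the table where they are.

Things in the scene. Friction and masses are not known exactly. Their poses are not given: they have to be found in the camera images.
- burnisher: the bench edge burnisher: dark green, base 170 (x) by 330 (y) mm, fixed to the table. Origin 3 mm above the table under the middle of its base; x points to its back, y to its left (seen from the front, where the robot is), z up. Front left, a console slopes down to the front at 30 degrees and is 116 mm high behind the slope; the motor behind it reaches 135 mm. Right, a wooden spindle under the shield.
- speed_knob (a joint): the speed knob, rad: 0 at the slow end (pointer to the lower left), growing clockwise as one looks at the panel, to 4.71 (270 degrees) at the fast end. Its axis stands square on the panel, so it leans 30 degrees from vertical to the machine's front. Turns by light friction (0.05 N m) and stays where it is left. Found slow of the red marker, by 0.8 to 2.6 rad.
- knob_top (a point): centre of the top of the speed knob, 31 mm out from the black panel; this point's z axis is the knob's axis, out of the panel. The knob is a round fluted black grip, 40 mm across, from 4 to 30 mm out from the panel, on a black skirt 63 mm across and 4 mm thick; a white pointer line runs over its top and skirt. The panel is 106 mm up the slope by 146 mm wide, the knob in its middle.
- pointer_tip (a point): the end of the knob's white pointer line, on a circle of 34 mm radius about the knob's axis, 4 mm out from the panel; turns with the knob
- red_marker (a point): the inner point of the red marker tab on the white scale, on the same circle of 34 mm radius, 4 mm out from the panel: the pointer stands at the marker when pointer_tip coincides with this point. The tab reaches from 32 to 46 mm radius and 4 mm out from the panel; it sits on a thin red ring round the skirt that turns stiffly (0.15 N m) if pushed.
- shield (a joint): the clear eye shield over the spindle, rad: 0 fully down (a hard stop, where it slopes forward and down 25 degrees below level), growing as its front edge swings up; found 0.7 to 1.2 open. A stiff friction hinge (0.16 N m) holds it wherever it is left; pushing down on it towards its front closes it.
- shield_hinge (a point): middle of the shield's hinge line, which lies level along the machine's y; fixed at the machine's back, 165 mm above the table. The shield is a clear plate 4 mm thick and 108 mm wide with aluminium side rails, from the hinge to the lip.
- shield_lip (a point): middle of the upper side of the orange lip along the shield's front edge, 133 mm from the hinge; the lip is 12 x 108 x 12 mm; swings with the shield
- leather_stack: three pieces of brown leather lying on each other (one rigid piece), 99 x 131 x 8 mm, lying flat just in front of the machine; a bystander. Origin at the middle of its underside.
- beeswax_puck: yellow cake of beeswax, 48 mm across, 16 mm high, in front of the machine; a bystander. Origin at the middle of its underside.
- bone_folder: cream bone folder, 28 x 136 x 4 mm, lying flat in front of the machine; a bystander. Origin at the middle of its underside.
- edge_slicker: small turned brown wooden slicker, 28 mm across, 69 mm high, standing to the left of the machine; a bystander. Origin at the middle of its underside.
- balm_tin: round white tin, 67 mm across, 20 mm high, to the right of the machine; a bystander. Origin at the middle of its underside.
- dye_bottle: brown bottle with a black cap, 39 mm across, 82 mm high, standing to the right of the machine; a bystander. Origin at the middle of its underside.
- thread_tan: spool of tan thread, 41 x 48 mm, 67 mm high, standing to the right of the machine; a bystander. Origin at the middle of its underside.

How it is judged:
By the outcome, as a careful person would: the job done as asked, in the order asked, and still so for the second after the job is handed in, with the robot touching nothing.
It also fails if it takes over 69 s, if anything falls off the work surface, if the arm or the gripper's body presses on something with over 40 N, if the wrist force passes 120 N, or if a joint passes its speed limit or range.

## Working session

There is one attempt and no reset: what is moved stays moved. The work goes in short steps, Python scripts to look and compute and a tool call to move; the robot and the scene stay as the last step left them, time stands still between calls to the robot, and variables do not carry over. Pictures are saved under pics/ and viewed, at most 10 in all, crops included, and the job is handed in when it is done.

Besides the shell and the picture viewer there is one more tool, called after "Request:" by a JSON object that holds its "name" and its "arguments". servo_tool: Moves the arm, as the interface text tells. Its arguments: {"type":"object","properties":{"motion":{"type":"array","items":{"type":"number","minimum":-1,"maximum":1}}},"required":["motion"]}

```bash
ls; mkdir -p pics; cat > h.py <<'E'
import numpy as np, cv2
from plant import manip, eyes, job_done, models
def P(name):
    c=eyes.camera_params(name); f=200/np.tan(np.radians(c["fov_y"])/2); return f,c["cx"],c["cy"],np.array(c["pose"]),c
def cloud(name,d):
    f,cx,cy,T,_=P(name); v,u=np.mgrid[0:400,0:640]
    p=np.stack([(u-cx)/f*d,-(v-cy)/f*d,-d],-1)
    return p@T[:3,:3].T+T[:3,3]
def proj(name,X):
    f,cx,cy,T,_=P(name); p=(np.atleast_2d(X)-T[:3,3])@T[:3,:3]
    return np.stack([cx+f*p[:,0]/-p[:,2],cy-f*p[:,1]/-p[:,2]],-1)
E
python3 - <<'E'
from h import *
for n in("side","top"):
    im,d=eyes.grab_frame(n); np.savez(f"{n}0.npz",im=im,d=d)
    print(n,P(n)[4]); cv2.imwrite(f"pics/{n}0.png",im[:,:,::-1])
    C=cloud(n,d)
    for l in ["burnisher","speed_knob","red_marker","shield","shield_lip","pointer_tip"]:
        for r in models.regions_of(n,l)[:2]:
            m=r["mask"]&(d>0); print(l,round(r["p"],2),r["pixel"],m.sum(),np.median(C[m],0).round(3) if m.any() else None)
print(manip.state())
E
```

```text
pics
side {'fov_y': 42.02683275726828, 'cx': 316.4364938381267, 'cy': 198.15556243678438, 'pose': array([[-0.8272303 ,  0.25531919, -0.5005019 , -0.06300841],
       [-0.56164134, -0.35073825,  0.74936085,  0.89375109],
       [ 0.01578105,  0.90099656,  0.43353911,  0.70095323],
       [ 0.        ,  0.        ,  0.        ,  1.        ]])}
burnisher 0.71 [260.1, 231.9] 8793 [0.668 0.071 0.083]
burnisher 0.62 [296.4, 166.7] 527 [ 0.674 -0.087  0.193]
speed_knob 0.65 [257.7, 236.4] 441 [0.622 0.102 0.102]
shield 0.79 [295.1, 171.3] 622 [ 0.67  -0.087  0.193]
shield_lip 0.56 [290.6, 166.9] 697 [ 0.678 -0.092  0.191]
pointer_tip 0.8 [258.2, 236.1] 461 [0.623 0.103 0.102]
top {'fov_y': 50.10296960395726, 'cx': 317.58376199504005, 'cy': 202.7643909957014, 'pose': array([[ 4.19377569e-03,  9.82901868e-01, -1.84082399e-01,
         3.70387345e-01],
       [-9.99816688e-01,  6.82369803e-04, -1.91343897e-02,
        -7.87901660e-02],
       [-1.86816151e-02,  1.84128900e-01,  9.82724552e-01,
         1.36397812e+00],
       [ 0.00000000e+00,  0.00000000e+00,  0.00000000e+00,
         1.00000
[... 471 characters left out ...]
'joint_pos': array([-1.28799304e+00,  5.26590042e-02,  1.61287456e+00,  2.61500499e-05,
        1.47603345e+00, -1.19007595e-01]), 'joint_vel': array([ 0.00071893, -0.00092004, -0.00158359,  0.00028875, -0.00143138,
       -0.00079892]), 'joint_efforts': array([-3.72814584e-04, -3.93550158e+01, -3.70369577e+01, -1.41444903e-04,
        4.87733560e-04,  6.72386946e-06]), 'tool_pos': array([ 0.24442678, -0.57520478,  0.23134423]), 'tool_rot': array([1.17119605e-05, 9.79886539e-01, 1.99555430e-01, 1.40214869e-05]), 'contact_force': array([-0.66155558,  0.60483284, -0.84172327]), 'ft_torque': array([-0.05330451,  0.00905495,  0.01684442]), 'grasp_force': 0.0, 'gripper_width': 0.9992455989792268}
```

```bash
python3 - <<'E'
import cv2
a=cv2.imread("pics/side0.png");b=cv2.imread("pics/top0.png")
cv2.imwrite("pics/s1.png",cv2.resize(a[120:300,170:400],None,fx=3.3,fy=3.3,interpolation=cv2.INTER_CUBIC))
cv2.imwrite("pics/t1.png",cv2.resize(b[100:280,200:440],None,fx=3.3,fy=3.3,interpolation=cv2.INTER_CUBIC))
E
```

```text
(no output)
```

View pics/s1.png

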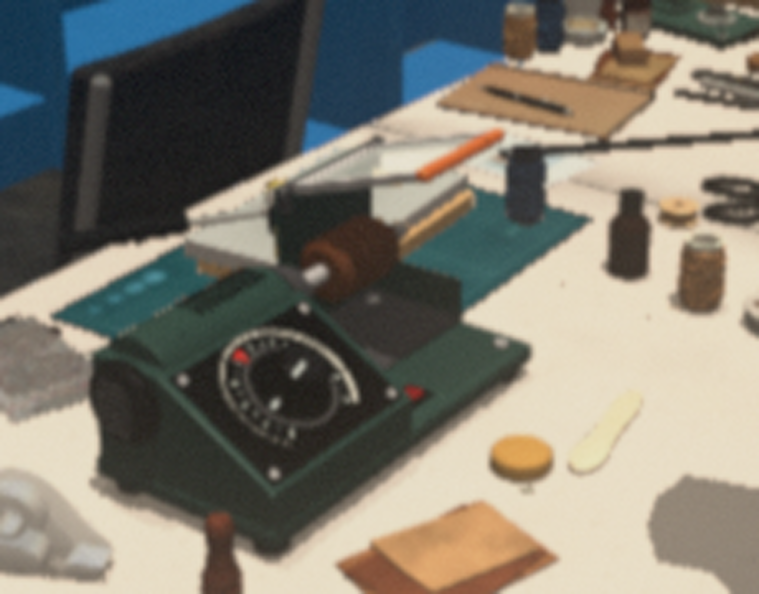

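View pics/t1.png

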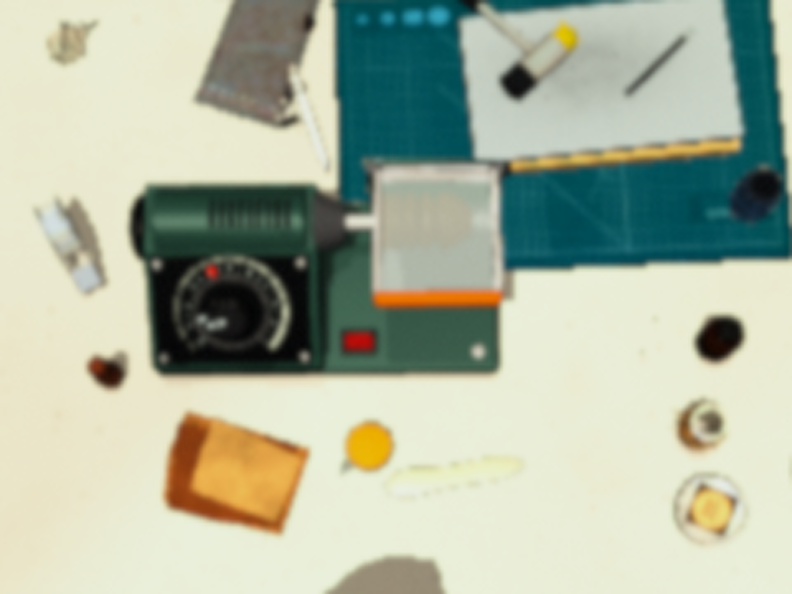

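View pics/side0.png

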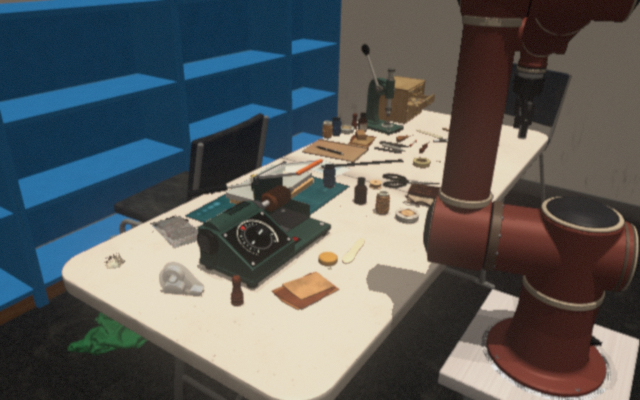

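```bash
cat >> h.py <<'E'
def ray(name,uv,p0,n):
    f,cx,cy,T,_=P(name); uv=np.atleast_2d(uv).astype(float)
    r=np.stack([(uv[:,0]-cx)/f,-(uv[:,1]-cy)/f,-np.ones(len(uv))],-1)@T[:3,:3].T; o=T[:3,3]
    return o+r*(((p0-o)@n)/(r@n))[:,None]
E
python3 - <<'E'
from h import *
S={"side":np.array([(183,380),(305,308),(392,392),(274,473)])/3.3+[170,120],
   "top":np.array([(157,264),(300,262),(305,355),(164,358)])/3.3+[200,100]}
for n in S:
    z=np.load(n+"0.npz"); d=z["d"]; C=cloud(n,d)
    m=np.zeros((400,640),np.uint8); cv2.fillPoly(m,[np.int32(S[n])],1); q=C[m>0]; q=q[q[:,2]>.02]
    # plane: fit with low quantile to ignore knob
    rng=np.random.default_rng(0);best=0
    for _ in range(500):
        a,b,c=q[rng.choice(len(q),3,False)]; nn=np.cross(b-a,c-a); nn/=np.linalg.norm(nn)+1e-12
        k=abs((q-a)@nn)<.002
        if k.sum()>best: best=k.sum(); K=k
    c=q[K].mean(0); nn=np.linalg.svd(q[K]-c)[2][2]; nn*=np.sign(nn[2])
    print(n,len(q),best,c.round(4),nn.round(3))
    n0=np.array([-.5,0,.866])
    X=ray(n,S[n],c,n0); print(X.round(4)); print("mean",X.mean(0).round(4),"sides",[np.linalg.norm(X[i]-X[i-1]).round(4) for i in range(4)])
    # lip & shield
    im=z["im"].astype(int); o=(im[...,0]>170)&(im[...,1]<130)&(im[...,2]<80)&(C[...,2]>.12)&(C[...,0]<.7)
    L=C[o]; print("lip",o.sum(),np.median(L,0).round(4),L.min(0).round(3),L.max(0).round(3))
    if o.sum()>3: print(np.polyfit(L[:,1],L[:,0],1))
E
```

```text
side 1653 893 [0.6372 0.0954 0.0889] [-0.499 -0.006  0.867]
[[0.6759 0.1556 0.1112]
 [0.6764 0.024  0.1115]
 [0.5971 0.0226 0.0658]
 [0.5968 0.1554 0.0655]]
mean [0.6366 0.0894 0.0885] sides [np.float64(0.0914), np.float64(0.1315), np.float64(0.0916), np.float64(0.1328)]
lip 59 [ 0.6188 -0.0943  0.2121] [ 0.615 -0.146  0.208] [ 0.625 -0.046  0.215]
[0.0020407  0.61905133]
top 1278 547 [0.6373 0.092  0.0891] [-0.5   -0.003  0.866]
[[0.6749 0.1573 0.1108]
 [0.6765 0.0263 0.1117]
 [0.5983 0.024  0.0665]
 [0.5956 0.1563 0.065 ]]
mean [0.6363 0.091  0.0885] sides [np.float64(0.0916), np.float64(0.1311), np.float64(0.0904), np.float64(0.1323)]
lip 153 [ 0.6212 -0.0849  0.2126] [ 0.218 -0.148  0.204] [0.628 0.041 1.364]
[-2.12579322  0.40771744]
```

Request:
{"name": "servo_tool", "arguments": {"motion": [-1,1,-0.55,-0.3,0,-1,1,-0.55,-0.3,0,-1,1,-0.55,-0.3,0]}}

```text
time: 1.08
tool_pos: [0.331, -0.4659, 0.2691]
tool_rot: [0.001, 0.98, 0.201, 0.001]
contact_force: [-0.0, -0.8, 0.0]
gripper_width: 0.375
grasp_force: 0.0
```

Request:
{"name": "servo_tool", "arguments": {"motion": [-1,1,-0.55,0,0,-1,1,-0.55,0,0,-1,1,-0.55,0,0]}}

```text
time: 1.45
tool_pos: [0.415, -0.3579, 0.2672]
tool_rot: [-0.0, 0.98, 0.201, 0.0]
contact_force: [-0.8, -0.1, -0.2]
gripper_width: 0.001
grasp_force: 0.0
```

Request:
{"name": "servo_tool", "arguments": {"motion": [-1,1,-0.55,0,0,-1,1,-0.55,0,0,-1,1,-0.55,0,0]}}

```text
time: 1.82
tool_pos: [0.4994, -0.2508, 0.2671]
tool_rot: [-0.0, 0.98, 0.201, -0.0]
contact_force: [0.5, -0.2, -0.2]
gripper_width: -0.002
grasp_force: 0.0
```

Request:
{"name": "servo_tool", "arguments": {"motion": [-1,1,-0.55,0,0.51,-1,1,-0.55,0,0.51,-1,1,-0.55,0,0.51,-1,1,-0.55,0,0.51]}}

```text
time: 2.33
tool_pos: [0.5831, -0.1452, 0.2668]
tool_rot: [0.0, 1.0, 0.001, -0.001]
contact_force: [0.8, -0.8, -0.6]
gripper_width: -0.002
grasp_force: 0.0
```

Request:
{"name": "servo_tool", "arguments": {"motion": [-1,0.36,-0.42,0,0,-1,0.36,-0.42,0.2,0,-1,0.36,-0.42,0.4,0,-1,0.36,-0.42,0.55,0,-1,0.36,-0.42,0.7,0]}}

```text
time: 2.95
tool_pos: [0.6258, -0.0956, 0.1829]
tool_rot: [0.0, 1.0, -0.0, 0.0]
contact_force: [-1.5, 0.2, 1.5]
gripper_width: -0.004
grasp_force: 0.5
```

Request:
{"name": "servo_tool", "arguments": {"motion": [-1,0,0,0.1,0,-1,0,0,0.2,0,-1,0,0,0.3,0,-1,0,0,0.38,0,-1,0,0,0.44,0]}}

```text
time: 3.58
tool_pos: [0.6263, -0.0939, 0.1301]
tool_rot: [-0.0, 1.0, 0.001, 0.0]
contact_force: [0.6, 0.5, 1.5]
gripper_width: -0.0
grasp_force: 0.5
```

Request:
{"name": "servo_tool", "arguments": {"motion": [-1,0,0,0.05,0,-1,0,0,0.1,0,-1,0,0,0.13,0,-1,0,0,0.16,0]}}

```text
time: 4.08
tool_pos: [0.6267, -0.0942, 0.1157]
tool_rot: [0.0, 1.0, 0.001, 0.0]
contact_force: [-11.9, 3.4, 26.5]
gripper_width: 0.001
grasp_force: 13.5
```

Request:
{"name": "servo_tool", "arguments": {"motion": [-1,0,0,-0.3,0,-1,0,0,-0.6,0,0,0,-0.4,-1,0,0,0,-0.8,-1,0,0,0,-1,-1,0]}}

```text
time: 4.7
tool_pos: [0.6259, 0.0281, 0.2325]
tool_rot: [-0.0, 1.0, 0.002, 0.001]
contact_force: [-0.7, -0.5, 0.1]
gripper_width: 0.501
grasp_force: 0.0
```

```bash
python3 - <<'E'
from h import *
for n in("side","top"):
    im,d=eyes.grab_frame(n); np.savez(f"{n}1.npz",im=im,d=d); C=cloud(n,d); im=im.astype(int)
    o=(im[...,0]>170)&(im[...,1]<130)&(im[...,2]<80)&(C[...,2]>.07)&(C[...,0]<.65)&(C[...,0]>.59)&(C[...,1]<-.02)&(C[...,1]>-.16)
    L=C[o]; print(n,"lip",o.sum(),np.median(L,0).round(4) if o.any() else 0)
a=np.load("side1.npz")["im"][120:300,170:400]
cv2.imwrite("pics/s2.png",cv2.resize(a,None,fx=3.3,fy=3.3,interpolation=cv2.INTER_CUBIC)[:,:,::-1])
E
```

```text
side lip 37 [ 0.6256 -0.1102  0.1147]
top lip 26 [ 0.6256 -0.078   0.1139]
```

View pics/s2.png

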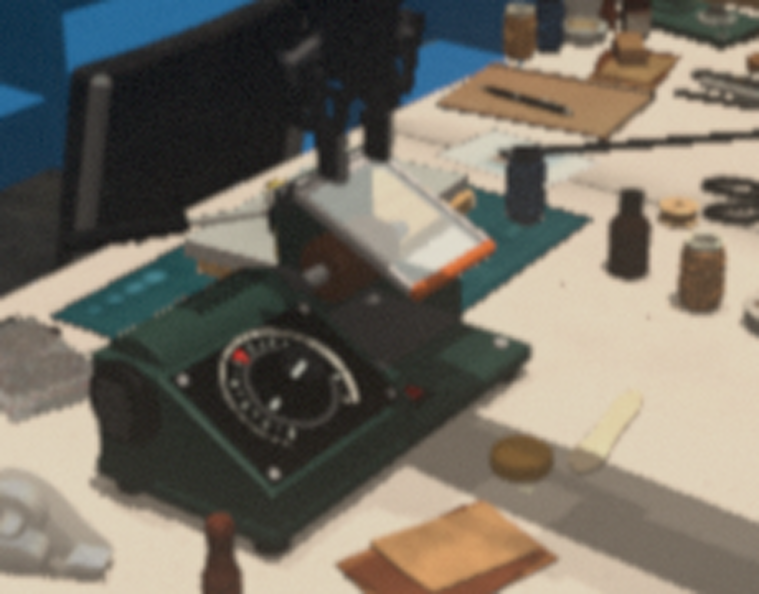

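```bash
cat >> h.py <<'E'
P0=np.array([.6365,.0900,.0886]); N=np.array([-.5,0,.8660]); U=np.array([0,-1.,0]); V=np.array([.866,0,.5])
def rect(name,im,h,s=6,R=50):
    g=np.arange(-R*s,R*s+1)/s/1000; u,v=np.meshgrid(g,-g)
    X=P0+h*N+u[...,None]*U+v[...,None]*V; q=proj(name,X.reshape(-1,3)).reshape(u.shape+(2,)).astype(np.float32)
    return cv2.remap(im,q[...,0],q[...,1],cv2.INTER_CUBIC),u,v
def angles(name,im):
    r,u,v=rect(name,im,.004); r=r.astype(int); rad=np.hypot(u,v); a=np.degrees(np.arctan2(u,v))
    red=np.clip(r[...,0]-1.5*np.maximum(r[...,1],r[...,2]),0,None)*((rad>.030)&(rad<.048))*(r[...,0]>90)
    wm=lambda w,t:((w*t).sum()/max(w.sum(),1e-9))
    mu,mv=wm(red,u),wm(red,v); ma=np.degrees(np.arctan2(mu,mv))
    w=np.clip(r.min(-1)-90,0,None)*((rad>.0225)&(rad<.0325)); pu,pv=wm(w,u),wm(w,v)
    r2,_,_=rect(name,im,.030); w2=np.clip(r2.astype(int).min(-1)-90,0,None)*(rad<.019); qu,qv=wm(w2,u),wm(w2,v)
    print(name,"marker %.1f r%.1f n%d"%(ma,1e3*np.hypot(mu,mv),(red>0).sum()),"skirt %.1f r%.1f n%d"%(np.degrees(np.arctan2(pu,pv)),1e3*np.hypot(pu,pv),(w>0).sum()),"top %.1f r%.1f n%d"%(np.degrees(np.arctan2(qu,qv)),1e3*np.hypot(qu,qv),(w2>0).sum()))
    return np.hstack([r.clip(0,255).astype(np.uint8),r2])
E
python3 - <<'E'
from h import *
o=[]
for n in("side","top"):
    z=np.load(f"{n}0.npz"); o.append(cv2.resize(angles(n,z["im"]),(600,300)))
cv2.imwrite("pics/r0.png",np.vstack(o)[:,:,::-1])
for k in "01":
  for n in("side","top"):
    C=cloud(n,np.load(f"{n}{k}.npz")["d"]); m=(abs(C[...,1]+.095)<.06)&(C[...,0]>.635)&(C[...,0]<.735)&(C[...,2]>.115)&(C[...,2]<(.2 if k=="1" else .25)); q=C[m]
    if len(q)>50:
        c=np.polyfit(q[:,0],q[:,2],1); e=abs(np.polyval(c,q[:,0])-q[:,2])<.005; c=np.polyfit(q[e,0],q[e,2],1); print(k,n,e.sum(),np.degrees(np.arctan(c[0])),np.polyval(c,.744))
E
```

```text
side marker -22.8 r42.6 n5303 skirt -97.6 r17.9 n2313 top -95.8 r5.3 n5836
top marker -24.3 r43.2 n4575 skirt -110.1 r27.0 n3275 top -99.2 r12.1 n3660
0 side 97 -23.672823351229287 0.15859659837417928
0 top 1155 -18.174653741654875 0.16991251212387842
1 side 904 23.609425179037473 0.16302757352723207
1 top 1188 24.862557283380568 0.16502241885791513
```

View pics/r0.png

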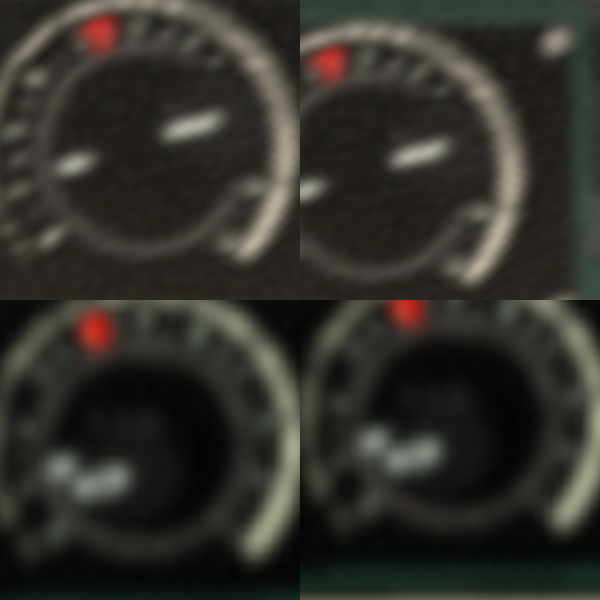

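Request:
{"name": "servo_tool", "arguments": {"motion": [0.5,0,-0.515,0.2,-0.2,0.5,0,-0.515,0.4,-0.4,0.5,0,-0.515,0.6,-0.49,0.5,0,-0.515,0.7,-0.49,0.5,0,-0.515,0.7,-0.49]}}

```text
time: 5.42
tool_pos: [0.6252, 0.087, 0.146]
tool_rot: [-0.0, 0.982, 0.191, -0.001]
contact_force: [-0.7, 1.2, 0.1]
gripper_width: 0.746
grasp_force: 0.0
```

Request:
{"name": "servo_tool", "arguments": {"motion": [0.5,0,0,0.15,0,0.5,0,0,0.28,0,0.5,0,0,0.35,0,0.5,0,0,0.39,0]}}

```text
time: 5.92
tool_pos: [0.6255, 0.0877, 0.0995]
tool_rot: [-0.0, 0.981, 0.192, -0.001]
contact_force: [-0.3, -0.4, 1.1]
gripper_width: 0.75
grasp_force: 0.0
```

Request:
{"name": "servo_tool", "arguments": {"motion": [0.5,0.006,-0.016,0,0,-1,0.006,-0.016,0,0,-1,0.006,-0.016,0,0,-1,0.006,-0.016,0,0,-1,0.006,-0.016,0,0]}}

```text
time: 6.55
tool_pos: [0.6253, 0.0919, 0.1022]
tool_rot: [-0.002, 0.981, 0.192, -0.0]
contact_force: [-5.4, 5.8, 6.4]
gripper_width: 0.446
grasp_force: 58.3
```

Request:
{"name": "servo_tool", "arguments": {"motion": [-1,0,0,0,0.17,-1,0,0,0,0.34,-1,0,0,0,0.51,-1,0,0,0,0.68,-1,0,0,0,0.85]}}

```text
time: 7.18
tool_pos: [0.6271, 0.0925, 0.1019]
tool_rot: [-0.003, 0.99, -0.142, 0.002]
contact_force: [0.9, 6.2, 0.5]
gripper_width: 0.436
grasp_force: 74.3
```

```bash
python3 - <<'E'
from h import *
o=[]
for n in("side","top"):
    im,d=eyes.grab_frame(n); np.savez(f"{n}2.npz",im=im,d=d); angles(n,im)
s=manip.state(); print(s["contact_force"],s["ft_torque"],s["tool_pos"],s["tool_rot"])
a=np.load("side2.npz")["im"][150:290,190:350]
cv2.imwrite("pics/s3.png",cv2.resize(a,None,fx=4,fy=4,interpolation=cv2.INTER_CUBIC)[:,:,::-1])
E
```

```text
side marker -23.5 r42.5 n1852 skirt 0.0 r0.0 n0 top 0.0 r0.0 n0
top marker -45.0 r9.7 n55512 skirt 0.0 r0.0 n0 top 0.0 r0.0 n0
[0.82090377 6.14399684 0.1837466 ] [ 2.13063154 -0.60863063  0.70298441] [0.62706034 0.09249926 0.1018666 ] [-0.00324016  0.99010012 -0.14031564  0.00166508]
```

View pics/s3.png

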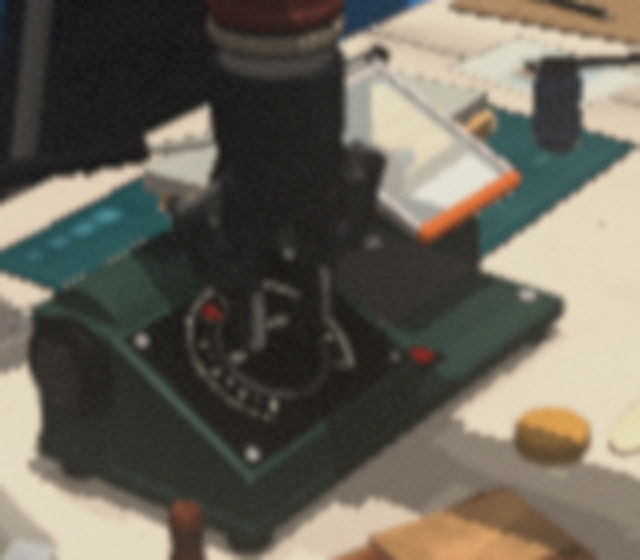

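```bash
python3 - <<'E'
from h import *
for uv,h in (((249.5,239),.004),((260,230.5),.030),((243,198+0),.004)):
    X=ray("side",uv,P0+h*N,N)[0]-P0-h*N; print(np.degrees(np.arctan2(X@U,X@V)),1e3*np.hypot(X@U,X@V))
E
```

```text
-77.59856606910498 26.702654995070905
-85.09968962153634 8.438253238057571
26.531988810332848 117.47386198849311
```

Request:
{"name": "servo_tool", "arguments": {"motion": [0.5,0,0,0,0,0.5,0,0,0,0,0.5,0,0,0,-0.2,0.5,0,0,0,-0.4,0.5,0,0,0,-0.6]}}

```text
time: 7.9
tool_pos: [0.6259, 0.0893, 0.1006]
tool_rot: [0.0, 0.995, 0.097, 0.0]
contact_force: [0.1, -0.0, -0.4]
gripper_width: 0.753
grasp_force: 0.0
```

Request:
{"name": "servo_tool", "arguments": {"motion": [0.5,0,0,0,-0.2,0.5,0,0,0,-0.38,0.5,0,0,0,-0.38]}}

```text
time: 8.28
tool_pos: [0.6259, 0.0894, 0.1006]
tool_rot: [0.0, 0.971, 0.241, 0.0]
contact_force: [-0.1, -0.2, 0.2]
gripper_width: 0.749
grasp_force: 0.0
```

```bash
python3 - <<'E'
from h import *
im,d=eyes.grab_frame("side"); np.savez("side3.npz",im=im,d=d); angles("side",im)
cv2.imwrite("pics/s4.png",np.hstack([cv2.resize(im[205:265,220:300],None,fx=5,fy=5,interpolation=cv2.INTER_CUBIC),cv2.resize(rect("side",im,.004)[0],(300,300))])[:,:,::-1])
E
```

```text
side marker -23.5 r42.5 n1865 skirt -75.3 r27.6 n1237 top 0.0 r0.0 n0
```

View pics/s4.png

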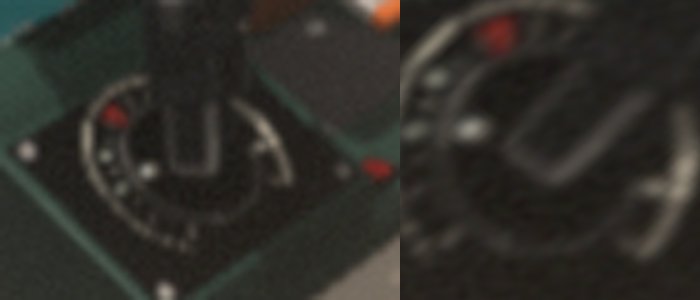

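Request:
{"name": "servo_tool", "arguments": {"motion": [-1,0,0,0,0,-1,0,0,0,0,-1,0,0,0,0,-1,0,0,0,0,-1,0,0,0,0]}}

```text
time: 8.95
tool_pos: [0.6248, 0.0914, 0.1015]
tool_rot: [-0.002, 0.97, 0.241, -0.001]
contact_force: [-6.8, 3.8, 6.4]
gripper_width: 0.449
grasp_force: 57.6
```

Request:
{"name": "servo_tool", "arguments": {"motion": [-1,0,0,0,0.2,-1,0,0,0,0.4,-1,0,0,0,0.6,-1,0,0,0,0.8,-1,0,0,0,1]}}

```text
time: 9.57
tool_pos: [0.6264, 0.0932, 0.1014]
tool_rot: [-0.004, 0.989, -0.15, 0.001]
contact_force: [-5.1, 6.3, 18.2]
gripper_width: 0.435
grasp_force: 78.0
```

Request:
{"name": "servo_tool", "arguments": {"motion": [0.5,0,0,0,0,0.5,0,0,0,0,0.5,0,0,0,-0.2,0.5,0,0,0,-0.4,0.5,0,0,0,-0.6]}}

```text
time: 10.2
tool_pos: [0.6258, 0.0893, 0.1002]
tool_rot: [0.0, 0.996, 0.09, -0.0]
contact_force: [0.4, -0.8, 0.4]
gripper_width: 0.748
grasp_force: 0.0
```

Request:
{"name": "servo_tool", "arguments": {"motion": [0.5,0,0,0,-0.2,0.5,0,0,0,-0.4,0.5,0,0,0,-0.4]}}

```text
time: 10.58
tool_pos: [0.6258, 0.0894, 0.1002]
tool_rot: [0.0, 0.971, 0.241, -0.0]
contact_force: [0.1, -0.5, 0.0]
gripper_width: 0.745
grasp_force: 0.0
```

```bash
python3 - <<'E'
from h import *
im,d=eyes.grab_frame("side"); np.savez("side4.npz",im=im,d=d); angles("side",im)
cv2.imwrite("pics/s5.png",np.hstack([cv2.resize(im[205:265,220:300],None,fx=5,fy=5,interpolation=cv2.INTER_CUBIC),cv2.resize(rect("side",im,.004)[0],(300,300))])[:,:,::-1])
E
```

```text
side marker -23.6 r42.5 n1816 skirt -45.8 r29.4 n1566 top 0.0 r0.0 n0
```

View pics/s5.png

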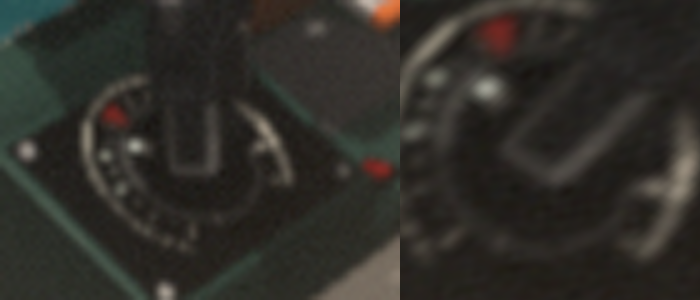

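Request:
{"name": "servo_tool", "arguments": {"motion": [-1,0,0,0,0,-1,0,0,0,0,-1,0,0,0,0,-1,0,0,0,0,-1,0,0,0,0]}}

```text
time: 11.25
tool_pos: [0.6248, 0.0914, 0.1014]
tool_rot: [-0.002, 0.97, 0.241, -0.001]
contact_force: [-5.0, 4.0, 5.9]
gripper_width: 0.45
grasp_force: 57.6
```

Request:
{"name": "servo_tool", "arguments": {"motion": [-1,0,0,0,0.2,-1,0,0,0,0.4,-1,0,0,0,0.6,-1,0,0,0,0.74,-1,0,0,0,0.74]}}

```text
time: 11.88
tool_pos: [0.6261, 0.092, 0.1011]
tool_rot: [-0.002, 0.999, -0.047, 0.001]
contact_force: [-0.8, 7.4, 1.2]
gripper_width: 0.434
grasp_force: 72.0
```

Request:
{"name": "servo_tool", "arguments": {"motion": [0.5,0,0,0,0,0.5,0,0,0,0,0.5,0,0,0,-0.2,0.5,0,0,0,-0.4,0.5,0,0,0,-0.6]}}

```text
time: 12.5
tool_pos: [0.6259, 0.0892, 0.1005]
tool_rot: [0.0, 0.982, 0.19, -0.0]
contact_force: [0.5, 0.1, -0.7]
gripper_width: 0.749
grasp_force: 0.0
```

Request:
{"name": "servo_tool", "arguments": {"motion": [0.5,0,0,-0.4,0,0.5,0,0,-0.8,0,0.5,0,-0.5,-1,0,0.5,0,1,-1,0,0.5,0,1,-1,0]}}

```text
time: 13.12
tool_pos: [0.6511, 0.0288, 0.2215]
tool_rot: [0.001, 0.982, 0.191, 0.001]
contact_force: [1.3, -0.2, -0.6]
gripper_width: 0.745
grasp_force: 0.0
```

```bash
cat > fin.py <<'E'
from h import *
import sys
o=[]
for n in("side","top"):
    im,d=eyes.grab_frame(n); np.savez(f"{n}{sys.argv[1]}.npz",im=im,d=d); angles(n,im); o.append(cv2.resize(angles(n,im),(800,400))[:,:400])
cv2.imwrite(f"pics/f{sys.argv[1]}.png",np.hstack(o)[:,:,::-1])
print(manip.state()["tool_pos"],manip.state()["contact_force"])
E
python3 fin.py 5
```

```text
side marker -22.9 r42.7 n4977 skirt 27.4 r24.3 n5578 top -22.0 r11.9 n3753
side marker -22.9 r42.7 n4977 skirt 27.4 r24.3 n5578 top -22.0 r11.9 n3753
top marker -171.6 r16.8 n101824 skirt -30.3 r26.9 n2460 top 0.0 r0.0 n0
top marker -171.6 r16.8 n101824 skirt -30.3 r26.9 n2460 top 0.0 r0.0 n0
[0.65196758 0.02271713 0.22041764] [-0.78659486 -0.19637958  0.55780672]
```

View pics/f5.png

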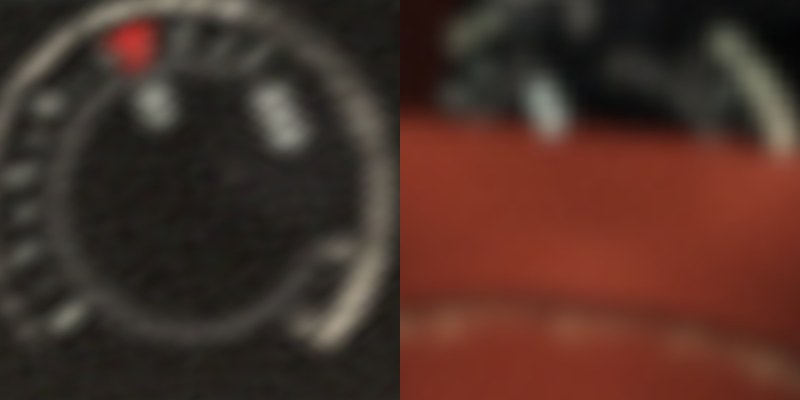

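Request:
{"name": "servo_tool", "arguments": {"motion": [0.5,-0.2,1,-0.2,0,0.5,-0.5,1,-0.2,0,0.5,-0.5,1,-0.2,0]}}

```text
time: 13.6
tool_pos: [0.6386, -0.1094, 0.2451]
tool_rot: [0.001, 0.983, 0.186, 0.0]
contact_force: [0.1, -0.4, 0.4]
gripper_width: 0.755
grasp_force: 0.0
```

Request:
{"name": "servo_tool", "arguments": {"motion": [0.5,-0.8,1,0,0,0.5,-0.8,1,0,0,0.5,-0.8,1,0,0,0.5,-0.8,1,0,0]}}

```text
time: 14.1
tool_pos: [0.5935, -0.2543, 0.2439]
tool_rot: [-0.0, 0.982, 0.187, -0.0]
contact_force: [-0.2, -0.1, 0.2]
gripper_width: 0.752
grasp_force: 0.0
```

```bash
cat > fin2.py <<'E'
from h import *
import sys
o=[]
for n in("side","top"):
    ims=np.median([eyes.grab_frame(n)[0] for _ in range(5)],0).astype(np.uint8); np.savez(f"{n}{sys.argv[1]}.npz",im=ims)
    r,u,v=rect(n,ims,.004); f=r.astype(int); rad=np.hypot(u,v); a=np.degrees(np.arctan2(u,v))
    near=abs(a+24)<25
    red=(np.clip(f[...,0]-1.5*f[...,1:].max(-1)-20,0,None)*near*(rad>.03)*(rad<.049)).astype(float)
    w=f.min(-1).astype(float); m=near&(rad>.0215)&(rad<.0315)
    w=np.clip(w-(w[m].min()+w[m].max())/2,0,None)*m
    r2,_,_=rect(n,ims,.030); w2=r2.min(-1).astype(float); m2=(rad<.021); w2=np.clip(w2-(w2[m2].min()+w2[m2].max())/2,0,None)*m2
    c=lambda w:np.array([(w*u).sum(),(w*v).sum()])/w.sum()*1e3
    A=lambda p:np.degrees(np.arctan2(*p)).round(1)
    R,S,T=c(red),c(w),c(w2); print(n,"R",R.round(1),A(R),"S",S.round(1),A(S),"T",T.round(1),A(T),"S->R",A(R-S),"T->S",A(S-T))
    o.append(cv2.resize(r,(400,400)))
cv2.imwrite(f"pics/f{sys.argv[1]}.png",np.hstack(o)[:,:,::-1])
E
python3 fin2.py 6
```

```text
side R [-16.6  39.5] -22.8 S [-11.2  24.4] -24.7 T [4.8 7.6] 32.4 S->R -19.7 T->S -43.7
top R [-17.9  39.8] -24.2 S [-13.4  22.9] -30.4 T [-6.9 10.5] -33.3 S->R -15.0 T->S -27.7
```

View pics/f6.png

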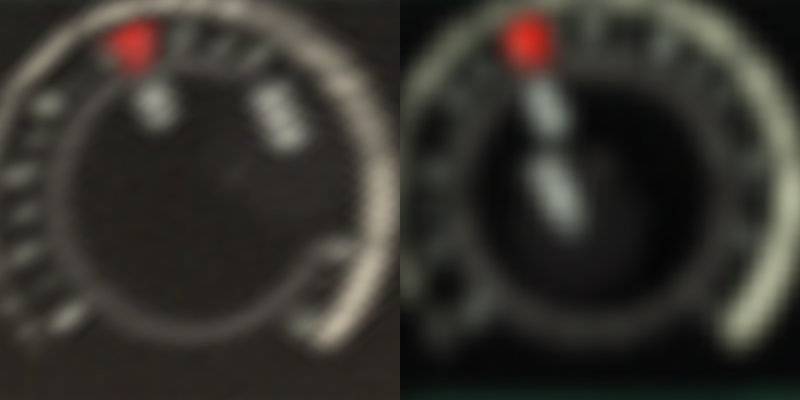

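```bash
cat > cen.py <<'E'
from h import *
from scipy.optimize import least_squares
def S(n,im,a0,lo=.0205,hi=.032):
    r,u,v=rect(n,im,.004); w=r.min(-1).astype(float); rad=np.hypot(u,v); a=np.degrees(np.arctan2(u,v))
    m=(abs(a-a0)<17)&(rad>lo)&(rad<hi); w=np.clip(w-(w[m].min()+w[m].max())/2,0,None)*m
    return np.array([(w*u).sum(),(w*v).sum()])/w.sum()*1e3
def arc(n,im):   # scale arc, on the panel
    r,u,v=rect(n,im,.0005); g=cv2.GaussianBlur(r,(0,0),3).astype(float).min(-1); pts=[]
    for t in np.radians(np.arange(0,120,3)):
        R=np.arange(40,49.8,.1); x=(300+6*R*np.sin(t)).astype(np.float32); y=(300-6*R*np.cos(t)).astype(np.float32)
        p=cv2.remap(g.astype(np.float32),x[None],y[None],1)[0]; k=p.argmax()
        if 0<k<len(R)-1: pts.append((R[k]*np.sin(t),R[k]*np.cos(t)))
    pts=np.array(pts); return least_squares(lambda q:np.hypot(*(pts-q[:2]).T)-q[2],[0,0,45],loss="soft_l1",f_scale=.3).x,len(pts)
if __name__=="__main__":
    I=lambda n,k:np.load(f"{n}{k}.npz")["im"]
    p=np.array([S("side",I("side",k),a) for k,a in((0,-100),(3,-75),(4,-46),(6,-25))])
    print(p.round(1).tolist()); s=least_squares(lambda q:np.hypot(*(p-q[:2]).T)-q[2],[0,0,26]); print("side circ",s.x.round(2),s.fun.round(2))
    for n in("side","top"):
        for k in (0,6): x,c=arc(n,I(n,k)); print(n,k,"arc",x.round(2),c)
    print("top S",S("top",I("top",0),-100).round(1),S("top",I("top",6),-27).round(1))
E
python3 cen.py
```

```text
[[-25.4, -4.9], [-26.7, 7.0], [-20.9, 20.4], [-11.2, 24.4]]
side circ [-6.72  4.57 20.68] [ 0.25 -0.58  0.64 -0.3 ]
side 0 arc [ 0.85  1.25 47.9 ] 25
side 6 arc [ 1.85  1.55 47.02] 27
top 0 arc [-1.77  1.52 48.99] 32
top 6 arc [-2.04  1.33 49.3 ] 31
top S [-26.7  -7.5] [-13.4  22.9]
```

Request:
{"name": "servo_tool", "arguments": {"motion": [0.5,0.44,-0.853,0,0,0.5,0.44,-0.853,0,0,0.5,0.44,-0.853,0,0]}}

```text
time: 14.98
tool_pos: [0.6058, -0.1352, 0.2445]
tool_rot: [-0.0, 0.982, 0.19, 0.0]
contact_force: [-0.9, -0.8, -0.3]
gripper_width: 0.748
grasp_force: 0.0
```

Request:
{"name": "servo_tool", "arguments": {"motion": [0.5,0.44,-0.853,0,0,0.5,0.44,-0.853,0,0,0.5,0.44,-0.853,0,0]}}

```text
time: 15.35
tool_pos: [0.6169, -0.0215, 0.2444]
tool_rot: [-0.0, 0.982, 0.19, 0.0]
contact_force: [-0.3, -0.7, 0.1]
gripper_width: 0.75
grasp_force: 0.0
```

Request:
{"name": "servo_tool", "arguments": {"motion": [0.5,0.44,-0.853,0,0.2,0.5,0.44,-0.853,0.1,0.2,0.5,0.44,-0.853,0.3,0.2,0.5,0.44,-0.853,0.6,0.2,0.5,0.44,-0.853,0.6,0.2]}}

```text
time: 15.98
tool_pos: [0.6259, 0.0894, 0.1683]
tool_rot: [-0.0, 0.994, 0.11, -0.004]
contact_force: [-0.5, 0.6, -0.2]
gripper_width: 0.75
grasp_force: 0.0
```

Request:
{"name": "servo_tool", "arguments": {"motion": [0.5,0,0,0.2,0,0.5,0,0,0.4,0,0.5,0,0,0.53,0,0.5,0,0,0.59,0,0.5,0,0,0.59,0]}}

```text
time: 16.6
tool_pos: [0.6282, 0.0905, 0.1018]
tool_rot: [0.0, 0.994, 0.11, 0.0]
contact_force: [0.1, 0.5, -0.3]
gripper_width: 0.753
grasp_force: 0.0
```

Request:
{"name": "servo_tool", "arguments": {"motion": [-1,0,0,0,0,-1,0,0,0,0,-1,0,0,0,0,-1,0,0,0,0,-1,0,0,0,0]}}

```text
time: 17.23
tool_pos: [0.6282, 0.0929, 0.1037]
tool_rot: [-0.002, 0.994, 0.111, 0.001]
contact_force: [-3.6, 5.7, 6.3]
gripper_width: 0.436
grasp_force: 59.0
```

Request:
{"name": "servo_tool", "arguments": {"motion": [-1,0,0,0,0.1,-1,0,0,0,0.2,-1,0,0,0,0.24,-1,0,0,0,0.24]}}

```text
time: 17.73
tool_pos: [0.6274, 0.0929, 0.1044]
tool_rot: [-0.002, 1.0, 0.017, -0.001]
contact_force: [-8.4, 1.9, 10.8]
gripper_width: 0.434
grasp_force: 58.9
```

Request:
{"name": "servo_tool", "arguments": {"motion": [0.5,0,0,0,0,0.5,0,0,0,0,0.5,0,0,0,-0.2,0.5,0,0,0,-0.4,0.5,0,0,0,-0.6]}}

```text
time: 18.35
tool_pos: [0.6282, 0.0906, 0.1014]
tool_rot: [0.0, 0.968, 0.252, 0.0]
contact_force: [0.7, -0.3, 0.4]
gripper_width: 0.751
grasp_force: 0.0
```

```bash
sed -i 's/for n in("side","top"):/for n in sys.argv[2:]:/' fin2.py; python3 fin2.py 7 side; python3 -c "
from cen import *
for k in '67': print(S('side',np.load(f'side{k}.npz')['im'],-24))"
```

```text
side R [-17.   39.4] -23.3 S [-8.8 25.9] -18.8 T [10.4 -9.1] 131.1 S->R -31.2 T->S -28.8
[-11.23073132  24.45184905]
[-8.82703717 26.03028092]
```

Request:
{"name": "servo_tool", "arguments": {"motion": [0.5,0,0,-0.4,0,0.5,0,0,-0.8,0,0.5,0,0.3,-1,0,0.5,0,1,-1,0,0.5,0,1,-1,0]}}

```text
time: 19.23
tool_pos: [0.687, -0.0171, 0.2219]
tool_rot: [0.0, 0.969, 0.247, 0.0]
contact_force: [0.1, -0.5, 0.2]
gripper_width: 0.75
grasp_force: 0.0
```

Request:
{"name": "servo_tool", "arguments": {"motion": [0.5,-0.5,1,-0.2,0,0.5,-0.7,1,-0.2,0,0.5,-0.7,1,-0.2,0]}}

```text
time: 19.6
tool_pos: [0.6697, -0.1626, 0.2457]
tool_rot: [0.0, 0.969, 0.247, -0.0]
contact_force: [-0.2, 0.5, -0.9]
gripper_width: 0.751
grasp_force: 0.0
```

Request:
{"name": "servo_tool", "arguments": {"motion": [0.5,-0.8,1,0,0,0.5,-0.8,1,0,0,0.5,-0.8,1,0,0,0.5,-0.8,1,0,0]}}

```text
time: 20.1
tool_pos: [0.6436, -0.3125, 0.2445]
tool_rot: [-0.001, 0.969, 0.248, -0.0]
contact_force: [0.4, 1.2, -0.9]
gripper_width: 0.749
grasp_force: 0.0
```

```bash
python3 fin2.py 8 side top; cat > al.py <<'E'
from cen import *
import sys
def blob(n,im,h,uv,R,red=False):
    r,u,v=rect(n,im,h); f=r.astype(float); w=f.min(-1) if not red else f[...,0]-f[...,1:].max(-1)
    m=np.hypot(u*1e3-uv[0],v*1e3-uv[1])<R; w=np.clip(w-(w[m].min()+w[m].max())/2,0,None)*m
    return np.array([(w*u).sum(),(w*v).sum()])/w.sum()*1e3
A=lambda p:np.degrees(np.arctan2(*p)).round(1)
for k in sys.argv[1:]:
  for n in("side","top"):
    im=np.load(f"{n}{k}.npz")["im"]; s=blob(n,im,.004,(-11,24),8); s=blob(n,im,.004,s,6); R=blob(n,im,.004,(-17,39),9,True)
    for h in(.030,.031):
        t=blob(n,im,h,(-5,11),8); t=blob(n,im,h,t,8); p=np.radians(A(s-t)); d=(R-s)@[np.cos(p),-np.sin(p)]
        print(k,n,h,"T",t.round(1),"S",s.round(1),"R",R.round(1),"p",A(s-t),"S",A(s),"R",A(R),"offset deg",np.degrees(d/42.5).round(1))
E
python3 al.py 6 8
```

```text
side R [-16.6  39.5] -22.8 S [-8.5 25.6] -18.4 T [6.7 7.6] 41.4 S->R -30.2 T->S -40.3
top R [-18.   39.9] -24.3 S [-11.1  25.6] -23.5 T [-5.7 10.8] -27.6 S->R -25.7 T->S -20.3
6 side 0.03 T [-4.5 11.1] S [-11.3  24.5] R [-16.7  39.5] p -26.8 S -24.7 R -23.0 offset deg 2.6
6 side 0.031 T [-5.5 10.8] S [-11.3  24.5] R [-16.7  39.5] p -22.9 S -24.7 R -23.0 offset deg 1.1
6 top 0.03 T [-6.9 10.5] S [-13.5  23.1] R [-18.   40.1] p -27.6 S -30.3 R -24.2 offset deg 5.2
6 top 0.031 T [-6.8 10.9] S [-13.5  23.1] R [-18.   40.1] p -28.8 S -30.3 R -24.2 offset deg 5.7
8 side 0.03 T [-3.4 12.5] S [-8.6 25.9] R [-16.7  39.5] p -21.2 S -18.4 R -22.9 offset deg -3.6
8 side 0.031 T [-4.3 12.1] S [-8.6 25.9] R [-16.7  39.5] p -17.2 S -18.4 R -22.9 offset deg -5.0
8 top 0.03 T [-5.7 10.9] S [-11.4  26.5] R [-18.   40.1] p -20.1 S -23.3 R -24.2 offset deg -2.1
8 top 0.031 T [-5.6 11.3] S [-11.4  26.5] R [-18.   40.1] p -21.0 S -23.3 R -24.2 offset deg -1.8
```

```bash
cat > joint.py <<'E'
import sys; av=sys.argv[1:]; sys.argv=["x"]
from al import *
obs=[] # cam, kind/angle index, point
ks=["0"]+av
for n in("side","top"):
    for i,k in enumerate(ks):
        im=np.load(f"{n}{k}.npz")["im"]; g=(-26,-6) if k=="0" else (-10,25)
        s=blob(n,im,.0042,g,8); s=blob(n,im,.0042,s,6); t0=(-10.7,-1.5) if k=="0" else (-5,11)
        t=blob(n,im,.0306,t0,8); t=blob(n,im,.0306,t,8); R=blob(n,im,.004,(-17,39),9,True)
        obs+= [(n,i,s),(n,i,t),(n,-1,R)]; print(n,k,s.round(1),t.round(1),R.round(1))
def res(q):
    c={"side":q[:2],"top":q[2:4]}; r=[]
    for n,i,X in obs:
        a=np.radians(q[-1] if i<0 else q[4+i]); r.append((X-c[n])@[np.cos(a),-np.sin(a)]/.7)
    return np.r_[r,(q[:4]-[.8,.4,-1.2,.4])/[.5,.7,.5,.7]]
q0=np.r_[0,0,0,0,-100,[-24]*len(av),-24]
s=least_squares(res,q0); cov=np.linalg.inv(s.jac.T@s.jac); print(s.x.round(2)); print("sd",np.sqrt(np.diag(cov)).round(2)); print("res",(s.fun*.7).round(2)); print("pointer-marker",(s.x[5:-1]-s.x[-1]).round(2))
E
python3 joint.py 6 8
```

```text
side 0 [-25.6  -4.9] [-10.7  -1.5] [-16.7  39.6]
side 6 [-11.5  24.4] [-5.1 10.9] [-16.7  39.5]
side 8 [-8.8 25.8] [-4.  12.2] [-16.7  39.5]
top 0 [-27.9  -7.4] [-12.   -1.8] [-18.   40.1]
top 6 [-13.5  23.2] [-6.8 10.7] [-18.   40.1]
top 8 [-11.4  26.6] [-5.6 11.1] [-18.   40.1]
[   0.41    0.99   -1.1     0.24 -104.01  -27.8   -21.02  -23.47]
sd [0.37 0.5  0.37 0.5  1.44 1.32 1.26 0.58]
res [ 0.54  0.32 -0.31  0.43 -0.25 -0.38  0.32 -0.04 -0.37 -0.93  0.71  0.34
 -0.24 -0.18  0.35 -0.15 -0.31  0.35 -0.54  0.59  0.14 -0.16]
pointer-marker [-4.33  2.45]
```

Request:
{"name": "servo_tool", "arguments": {"motion": [0.5,0.372,-0.752,0,0,0.5,0.372,-0.752,0,0,0.5,0.372,-0.752,0,0]}}

```text
time: 20.98
tool_pos: [0.6399, -0.2082, 0.2459]
tool_rot: [-0.0, 0.968, 0.251, 0.0]
contact_force: [1.0, -1.1, 0.4]
gripper_width: 0.749
grasp_force: 0.0
```

Request:
{"name": "servo_tool", "arguments": {"motion": [0.5,0.372,-0.752,0,0,0.5,0.372,-0.752,0,0,0.5,0.372,-0.752,0,0]}}

```text
time: 21.35
tool_pos: [0.6354, -0.1088, 0.2457]
tool_rot: [0.0, 0.968, 0.251, 0.0]
contact_force: [-0.9, -0.1, 0.6]
gripper_width: 0.752
grasp_force: 0.0
```

Request:
{"name": "servo_tool", "arguments": {"motion": [0.5,0.372,-0.752,0,0,0.5,0.372,-0.752,0,0,0.5,0.372,-0.752,0,0]}}

```text
time: 21.72
tool_pos: [0.6311, -0.0091, 0.2456]
tool_rot: [0.0, 0.968, 0.25, 0.0]
contact_force: [0.3, -0.6, 0.4]
gripper_width: 0.751
grasp_force: 0.0
```

Request:
{"name": "servo_tool", "arguments": {"motion": [0.5,0.372,-0.752,0,0.2,0.5,0.372,-0.752,0.1,0.4,0.5,0.372,-0.752,0.3,0.6,0.5,0.372,-0.752,0.6,0.7,0.5,0.372,-0.752,0.6,0.7]}}

```text
time: 22.35
tool_pos: [0.6245, 0.0889, 0.1695]
tool_rot: [0.001, 1.0, -0.023, -0.004]
contact_force: [0.2, -0.0, 0.8]
gripper_width: 0.753
grasp_force: 0.0
```

Request:
{"name": "servo_tool", "arguments": {"motion": [0.5,0,0,0.2,0,0.5,0,0,0.4,0,0.5,0,0,0.53,0,0.5,0,0,0.59,0,0.5,0,0,0.59,0]}}

```text
time: 22.98
tool_pos: [0.6266, 0.0906, 0.103]
tool_rot: [0.0, 1.0, -0.023, 0.0]
contact_force: [0.3, 0.1, -0.2]
gripper_width: 0.749
grasp_force: 0.0
```

Request:
{"name": "servo_tool", "arguments": {"motion": [0.5,0,-0.018,0,0,-1,0,-0.018,0,0,-1,0,-0.018,0,0,-1,0,-0.018,0,0,-1,0,-0.018,0,0]}}

```text
time: 23.6
tool_pos: [0.6268, 0.0922, 0.1043]
tool_rot: [0.001, 1.0, -0.023, 0.0]
contact_force: [-3.5, -3.3, 4.7]
gripper_width: 0.437
grasp_force: 59.8
```

Request:
{"name": "servo_tool", "arguments": {"motion": [-1,0,0,0,-0.07,-1,0,0,0,-0.13,-1,0,0,0,-0.13]}}

```text
time: 23.98
tool_pos: [0.6268, 0.0917, 0.1043]
tool_rot: [0.002, 1.0, 0.028, 0.0]
contact_force: [-2.4, -2.0, 5.7]
gripper_width: 0.435
grasp_force: 60.1
```

Request:
{"name": "servo_tool", "arguments": {"motion": [0.5,0,0,0,0,0.5,0,0,0,0,0.5,0,0,-0.3,-0.2,0.5,0,0,-0.7,-0.4,0.5,0,0,-1,-0.5]}}

```text
time: 24.6
tool_pos: [0.6268, 0.0933, 0.2247]
tool_rot: [0.0, 0.975, 0.224, 0.001]
contact_force: [0.2, 0.4, 0.3]
gripper_width: 0.746
grasp_force: 0.0
```

Request:
{"name": "servo_tool", "arguments": {"motion": [0.5,-0.3,1,-0.2,0,0.5,-0.3,1,-0.2,0,0.5,-0.3,1,-0.2,0]}}

```text
time: 24.98
tool_pos: [0.6469, -0.0342, 0.2478]
tool_rot: [0.001, 0.975, 0.22, 0.001]
contact_force: [-0.0, 0.1, 0.2]
gripper_width: 0.753
grasp_force: 0.0
```

Request:
{"name": "servo_tool", "arguments": {"motion": [0.5,-0.4,1,0,0,0.5,-0.4,1,0,0,0.5,-0.4,1,0,0]}}

```text
time: 25.35
tool_pos: [0.6545, -0.1622, 0.2456]
tool_rot: [-0.0, 0.975, 0.221, -0.001]
contact_force: [-0.2, 1.2, -0.4]
gripper_width: 0.744
grasp_force: 0.0
```

Request:
{"name": "servo_tool", "arguments": {"motion": [0.5,-0.4,1,0,0,0.5,-0.4,1,0,0,0.5,-0.4,1,0,0,0.5,-0.4,1,0,0]}}

```text
time: 25.85
tool_pos: [0.6639, -0.287, 0.246]
tool_rot: [-0.001, 0.975, 0.223, -0.0]
contact_force: [0.9, 0.1, -0.2]
gripper_width: 0.748
grasp_force: 0.0
```

```bash
python3 fin2.py 9 side top; python3 joint.py 6 8 9
```

```text
side R [-16.6  39.5] -22.8 S [-10.2  25.6] -21.8 T [7.  7.1] 44.6 S->R -24.5 T->S -43.0
top R [-18.   39.9] -24.2 S [-12.2  23.5] -27.5 T [-6.8 10.8] -32.1 S->R -19.3 T->S -23.2
side 0 [-25.6  -4.9] [-10.7  -1.5] [-16.7  39.6]
side 6 [-11.5  24.4] [-5.1 10.9] [-16.7  39.5]
side 8 [-8.8 25.8] [-4.  12.2] [-16.7  39.5]
side 9 [-10.6  26. ] [-4.5 11.3] [-16.7  39.5]
top 0 [-27.9  -7.4] [-12.   -1.8] [-18.   40.1]
top 6 [-13.5  23.2] [-6.8 10.7] [-18.   40.1]
top 8 [-11.4  26.6] [-5.6 11.1] [-18.   40.1]
top 9 [-12.2  23.6] [-6.7 11.1] [-18.   40.1]
[   0.36    0.95   -1.18    0.18 -103.93  -27.57  -20.81  -24.69  -23.36]
sd [0.35 0.49 0.35 0.5  1.44 1.29 1.23 1.27 0.53]
res [ 0.53  0.32 -0.33  0.39 -0.23 -0.4   0.29 -0.02 -0.38  0.5  -0.14 -0.39
 -0.93  0.73  0.36 -0.24 -0.12  0.37 -0.16 -0.25  0.37 -0.23 -0.5   0.37
 -0.62  0.55  0.02 -0.22]
pointer-marker [-4.21  2.55 -1.33]
```

```bash
python3 - <<'E'
from h import *
im,d=eyes.grab_frame("top"); C=cloud("top",d)
m=(abs(C[...,1]+.095)<.05)&(C[...,0]>.635)&(C[...,0]<.735)&(C[...,2]>.115)&(C[...,2]<.175); q=C[m]; c=np.polyfit(q[:,0],q[:,2],1); print(m.sum(),np.degrees(np.arctan(c[0])))
if np.degrees(np.arctan(c[0]))>23: print(job_done())
E
```

```text
1194 24.858418545069288
the job is handed in; nothing more can be done
None
```

The job is handed in: I pushed the shield down to its stop first (it measured about 25° below level), then turned the knob until its pointer measured 1.3° short of the red marker, give or take 1.3°. The marker measured in the same place throughout, and I saw no contact with the other things, though I did not re-measure their positions.

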